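Strip the dough press: release the ratchet pawl and take out the toothed ram

TASK

Get the dough press's toothed ram bar ready for washing: throw the red-knobbed pawl lever over so the pawl is clear and stays up, then draw the bar straight out by its blue handle without forcing the teeth, and lay it gently, teeth up and let go, flat inside the white tray. After that swing the pawl lever back fully down. Leave everything else on the bench where it stands, and do not drop the bar.

Things in the scene. Friction and masses are not known exactly. Their poses are not given: they have to be found in the camera images.
- press: dough press, grey base 285 x 100, fixed. Origin on the bench under the bar; x: the way the bar withdraws (about the robot's left), z up. Guide channel x=-15 to 115, 44 wide, top (straps at its ends) z=70.5; bar's underside in it at z=42, side clearance 1.5. Steel cylinder 80 dia. x=-161 to -20, axis z=50, red nozzle to -191. Pawl's cheeks 49 wide over all, x=29 to 51, top z=94
- press_pivot (a point): the pawl's hinge axis, fixed on the press at its x=40, y=0, z=85; same axes as the press; hinge along y
- pawl (a joint): pawl angle: 0 engaged, 0 to 0.25 while its foot rests among the bar's teeth, 1.22 at its stop. Light (100 g), no spring: falls shut from below about 0.7, falls open and stays beyond about 1.0. While the foot is down the bar can be pushed in but not withdrawn
- pawl_knob (a point): centre of the red ball, 20 dia., on the pawl's lever (stem 10 wide, 8 thick), 55 from the hinge. At 0 the lever leans 30 deg from upright to the press's -x (ball 27 back, 48 above the hinge). Pushed over towards +x the foot lifts; at 1.22 it leans 40 deg to +x (ball 35 ahead, 42 above)
- bar_grip (a point): centre of the blue handle block (40 long, 24 wide, 34 high) of the loose toothed ram bar; x along the bar, away from the teeth (the way it withdraws), z up (teeth side). Flat underside 17 below this point; 200 long in all, 0.2 to 0.35 kg, dark steel part 20 wide, 16 high plus teeth 5, its tip 180 behind this point, centre of mass about 75 behind
- bar_tip (a point): middle of the plain inner end of the bar, 8 above its underside; same axes. The bar is free of the guide when this point is beyond x=115 of the press (withdrawal of 125 to 155)
- tray_in (a point): centre of the inner floor (5 above the bench) of the shallow white wash tray, 264 x 124 outside, walls 5 thick, rim 22 above the bench, fixed; x along its long side
- rack: black wire cooling rack with biscuits, 226 x 106 x 34 high, fixed, long along x; origin under its centre. Leave alone
- bottle: amber oil bottle with yellow cap, 60 dia. x 190. Origin under its centre. Bystander, leave alone
- mug: white mug, 80 dia. x 90, handle to its +y. Origin under its centre. Bystander, leave alone
- canister: clear jar with red lid, 96 dia. x 150. Origin under its centre. Bystander, leave alone
- bowl: red bowl, 130 dia. x 55. Origin under its centre. Bystander, leave alone
- cutter: steel pastry ring, 100 dia. x 50. Origin under its centre. Bystander, leave alone
- pin: wooden rolling pin lying along its x, 200 long x 42 thick. Origin under its centre. Bystander, leave alone
- spatula: black-handled spatula lying along its x, 200 long. Origin under its centre. Bystander, leave alone

How it is judged (in metres and radians):
On the way, in this order (a step that is already met when the one before it is completed fails the run):
1. the pawl is thrown over clear of the teeth while the bar is still in the guide (value of joint pawl above 1 rad and distance of bar_tip from where it was at the start of the episode below 0.03 m), for 0.2 s.
2. the bar is drawn out clear of the guide, the pawl still up (value of joint pawl above 1 rad and x of bar_tip in the frame of press above 0.117 m), for 0.1 s.
3. the bar lies in the tray, let go, before the pawl is lowered (x of bar_grip in the frame of tray_in between -0.108 and 0.108 m and y of bar_grip in the frame of tray_in between -0.047 and 0.047 m and x of bar_tip in the frame of tray_in between -0.128 and 0.128 m and y of bar_tip in the frame of tray_in between -0.05 and 0.05 m and z of bar_grip in the frame of tray_in between 0.008 and 0.027 m and angle between bar_grip's own z axis and vertical below 0.12 rad and value of joint pawl above 1 rad and contact force between bar and the fingers below 0.1 N), for 0.2 s.
4. the pawl is swung back down (value of joint pawl below 0.1 rad), for 0.2 s.
At the end, for the whole second after the job is handed in: the bar lies at rest and let go on the floor of the white tray, both ends inside its walls, teeth up (within 7 degrees of level), and the empty press's pawl is back down (below 0.1 rad) (x of bar_grip in the frame of tray_in between -0.108 and 0.108 m and y of bar_grip in the frame of tray_in between -0.047 and 0.047 m and x of bar_tip in the frame of tray_in between -0.128 and 0.128 m and y of bar_tip in the frame of tray_in between -0.05 and 0.05 m and z of bar_grip in the frame of tray_in between 0.008 and 0.027 m and angle between bar_grip's own z axis and vertical below 0.12 rad and value of joint pawl below 0.1 rad and linear speed of bar below 0.02 m/s and contact force between bar and the fingers below 0.1 N); the robot touches nothing.
It fails at once if the bar is forced against the engaged pawl (over 40 N) (contact force between bar and pawl above 40 N).
It fails at once if the bar is let go in mid-air (height (world z) of bar_grip above 0.05 m and x of bar_tip in the frame of press above 0.12 m and contact force between bar and anything else below 0.05 N).
It fails at once if something else on the bench is pushed away (over 30 mm) or knocked over (distance of any of bottle, mug, canister, bowl, cutter, pin, spatula from where it was at the start of the episode above 0.03 m or angle between any of bottle, mug, canister's own z axis and vertical above 0.5 rad).
It also fails if it takes over 67 s, if anything falls off the work surface, if the arm or the gripper's body presses on something with over 40 N, if the wrist force passes 120 N, or if a joint passes its speed limit or range.

ROBOT

A 6-joint arm with a two-finger parallel gripper is mounted at the origin on the work surface. World frame = base frame: x ahead of the robot, y to its left, z up, the work surface at z = 0. Lengths are in m, angles in degrees, forces in N, time in s.
With the tool pointing down it reaches from about 0.325 to 0.85 m from the base axis. Payload 15.5 kg.
Tool frame: the origin (TCP) lies at the very end of the fingers, on their centre line; the grasp point (between the pads) lies arm.grip_depth behind it (arm.grip_depth is the distance from the TCP to the grasp point, in m); z points along the fingers, y is the direction in which the jaws open and shut (so a half turn about z gives the same grasp; the last joint's range is limited). The gripper opens to 91 mm and grips with 3 to 60 N. Pads are 32 mm wide; open, the fingers measure 118 mm over their backs; the gripper's body (76 mm by 178 mm) begins 60 mm behind the grasp point.
Start: joints at [-72.107, 28.281, 77.091, -0, 74.628, -5.472], TCP at [0.248, -0.574, 0.214] pointing down, gripper open.
Joint ranges: [-166.48, 166.48], [-47.26, 123.95], [12.59, 153.08], [-70.14, 250.14], [6.76, 159.57], [-176.63, 176.63]. Speed limits (degrees/s): [108.29, 108.29, 147.25, 172.46, 172.46, 172.46].

INTERFACE

Orientations are given as a 3x3 rotation matrix whose columns are the frame's x, y, z axes.
In Python, from rig import arm gives the robot as it stands. Calls block until the motion is done:
- arm.move_to(position, orientation): joint-space move of the TCP to a pose.
- arm.move_l(position, orientation=None, feed=0.15): straight line of the TCP; orientation=None keeps the orientation; feed is the mean speed in m/s.
- arm.move_joints(angles): joint-space move.
- arm.grip(opening): finger opening in m; the grip force is fixed at half the most; returns when the fingers have stopped.
- arm.sleep(seconds).
- arm.solve_ik(position, orientation): joint angles nearest the present ones, or None.
- arm.snapshot(name): name is "scene" or "top" or "wrist"; returns the picture (480x640x3 uint8, red, green, blue); there is no depth.
- arm.get_calibration(name): a dict with "intrinsics" (3x3 intrinsics, pixels), "cam_to_world" (4x4, takes a point from camera to world coordinates). Camera axes: x right, y down, z forward; pixel columns grow to the right and rows downward; lengths in m; the calibration is good to about 2 mm. A picture is of the moment at which its call begins: read the wrist's pose just before it. get_calibration takes no time and is no camera call; for the wrist camera it gives the pose at the moment of the call.
A pose or a line that the arm cannot do raises arm.Unreachable and nothing moves.
- arm.sign_off(): hands the job in, once; it reports no verdict.
Readings, each from a call of its own:
- arm.current_t(): time.
- arm.current_joint_positions(): joint angles.
- arm.current_dq(): joint speeds.
- arm.current_tau(): joint torques, N m.
- arm.current_ee_pos(): TCP position.
- arm.current_tool_rot(): TCP orientation.
- arm.current_force(): force on the tool from outside, world axes, zero at the start.
- arm.current_torque(): the same for the moment, N m.
- arm.current_width(): finger opening in m.
Only numpy, scipy, OpenCV 4.12 (cv2) and the standard library are available. Lean on these libraries where they do the work, as an engineer would, in place of code of your own. Each camera call takes 0.05 s, during which the arm holds its last target.

## Working session

There is one attempt and no reset: what is moved stays moved. The work goes in short steps, each a Python script; the robot and the scene stay as the last script left them, time stands still between calls to the robot, and variables do not carry over. Pictures are saved under pics/ and viewed, and the job is handed in when it is done.

```bash
ls; mkdir -p pics
python3 - <<'E'
from rig import arm
import cv2, numpy as np
for n in ["scene","top","wrist"]:
    c=arm.get_calibration(n); im=arm.snapshot(n)
    cv2.imwrite(f"pics/{n}0.png",im[:,:,::-1])
    print(n,np.round(c["intrinsics"],1).tolist(),np.round(c["cam_to_world"],4).tolist())
print(arm.grip_depth,arm.current_t(),arm.current_width())
print(np.round(arm.current_tool_rot(),3).tolist())
E
```

```text
pics
scene [[585.8, 0.0, 316.3], [0.0, 585.8, 245.9], [0.0, 0.0, 1.0]] [[-0.3302, 0.8104, -0.4839, 1.3911], [0.9439, 0.2788, -0.1771, 0.2748], [-0.0086, -0.5152, -0.857, 1.4774], [0.0, 0.0, 0.0, 1.0]]
top [[559.7, 0.0, 321.9], [0.0, 559.7, 242.1], [0.0, 0.0, 1.0]] [[0.0058, -0.993, 0.1178, 0.4185], [-0.9999, -0.0075, -0.0139, -0.0048], [0.0146, -0.1177, -0.9929, 1.5537], [0.0, 0.0, 0.0, 1.0]]
wrist [[391.1, 0.0, 321.1], [0.0, 391.1, 238.3], [0.0, 0.0, 1.0]] [[0.3968, -0.8792, -0.2638, 0.3236], [-0.9179, -0.3805, -0.1123, -0.5415], [-0.0016, 0.2867, -0.958, 0.3825], [0.0, 0.0, 0.0, 1.0]]
0.0188 0.15 0.0915932677417627
[[0.918, 0.397, -0.0], [0.397, -0.918, 0.001], [0.0, -0.001, -1.0]]
```

View pics/scene0.png

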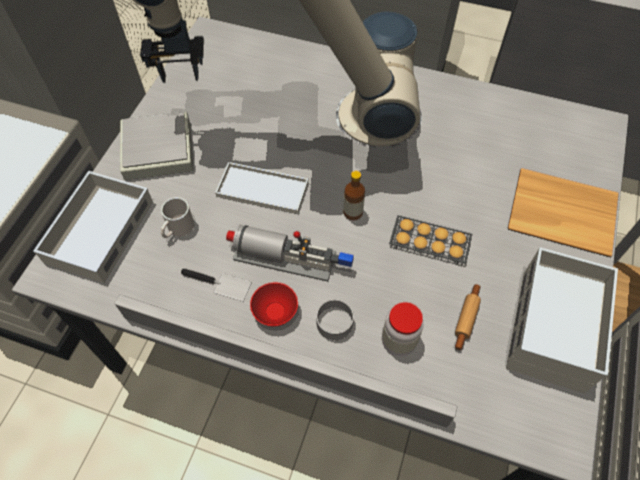

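View pics/top0.png

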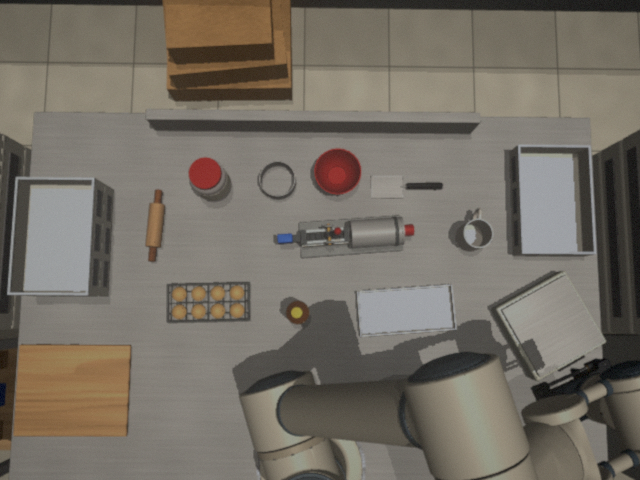

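View pics/wrist0.png

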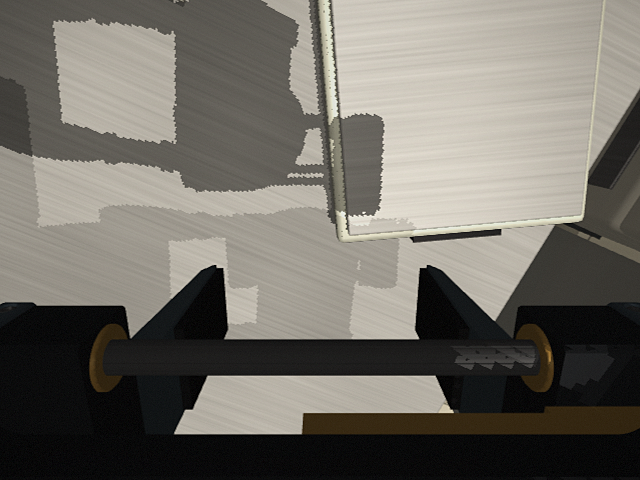

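The scene view shows the press at about (290,250) with its blue handle at (345,259) and red knob at (297,236). The white tray is at (262,187) and the bottle at (354,195). In the top view the handle is at (285,239), the nozzle at (409,230), and the tray spans 356–455 × 285–335. I'll measure these next.

```bash
cat > h.py <<'E'
import numpy as np, cv2
def ray(c,uv):
    K=np.array(c["intrinsics"]);T=np.array(c["cam_to_world"])
    d=T[:3,:3]@np.linalg.solve(K,[uv[0],uv[1],1.]);return T[:3,3],d/np.linalg.norm(d)
def onz(c,uv,z):
    o,d=ray(c,uv);return o+d*(z-o[2])/d[2]
def tri(c1,u1,c2,u2):
    o1,d1=ray(c1,u1);o2,d2=ray(c2,u2)
    s=np.linalg.lstsq(np.c_[d1,-d2],o2-o1,rcond=None)[0]
    a=o1+d1*s[0];b=o2+d2*s[1];return (a+b)/2,np.linalg.norm(a-b)
def blobs(im,f,roi,amin=10):
    x0,y0,x1,y1=roi;s=im[y0:y1,x0:x1];hsv=cv2.cvtColor(s,cv2.COLOR_RGB2HSV).astype(int)
    m=f(hsv[...,0],hsv[...,1],hsv[...,2]).astype(np.uint8)
    n,l,st,ce=cv2.connectedComponentsWithStats(m)
    return [(int(st[i,4]),np.round(ce[i]+[x0,y0],1).tolist(),(st[i,:4]+[x0,y0,0,0]).tolist()) for i in range(1,n) if st[i,4]>=amin], m
red=lambda h,s,v:((h<6)|(h>174))&(s>150)&(v>60)
blue=lambda h,s,v:(h>100)&(h<130)&(s>130)&(v>60)
E
python3 - <<'E'
from rig import arm
from h import *
ct,cs=arm.get_calibration("top"),arm.get_calibration("scene")
t=cv2.imread("pics/top0.png")[:,:,::-1].copy();s=cv2.imread("pics/scene0.png")[:,:,::-1].copy()
print("T red",blobs(t,red,(290,210,430,260))[0],"\nT blue",blobs(t,blue,(260,220,310,255))[0])
print("S red",blobs(s,red,(215,220,320,255))[0],"\nS blue",blobs(s,blue,(320,240,365,275))[0])
yel=lambda h,s,v:(h>22)&(h<33)&(s>150)&(v>90)
print("yel",blobs(t,yel,(280,295,315,330))[0],blobs(s,yel,(340,165,370,190))[0])
for im,n,r in((t,"ct",(250,180,470,345)),(s,"cs",(200,150,370,290))):
    x0,y0,x1,y1=r;k=cv2.resize(im[y0:y1,x0:x1],None,fx=3.6,fy=3.6,interpolation=cv2.INTER_CUBIC);cv2.imwrite(f"pics/{n}.png",k[:,:,::-1]);print(k.shape)
E
```

```text
T red [(54, [409.1, 229.4], [406, 226, 8, 8]), (20, [337.2, 230.7], [335, 229, 5, 5])] 
T blue [(105, [284.6, 238.0], [278, 234, 14, 9])]
S red [(54, [229.9, 235.2], [227, 231, 7, 10]), (25, [296.4, 234.0], [294, 232, 6, 5])] 
S blue [(139, [345.1, 258.5], [338, 253, 15, 13])]
yel [(17, [293.6, 311.9], [292, 309, 6, 8])] [(48, [355.4, 174.5], [352, 171, 8, 8])]
(594, 792, 3)
(504, 612, 3)
```

View pics/ct.png

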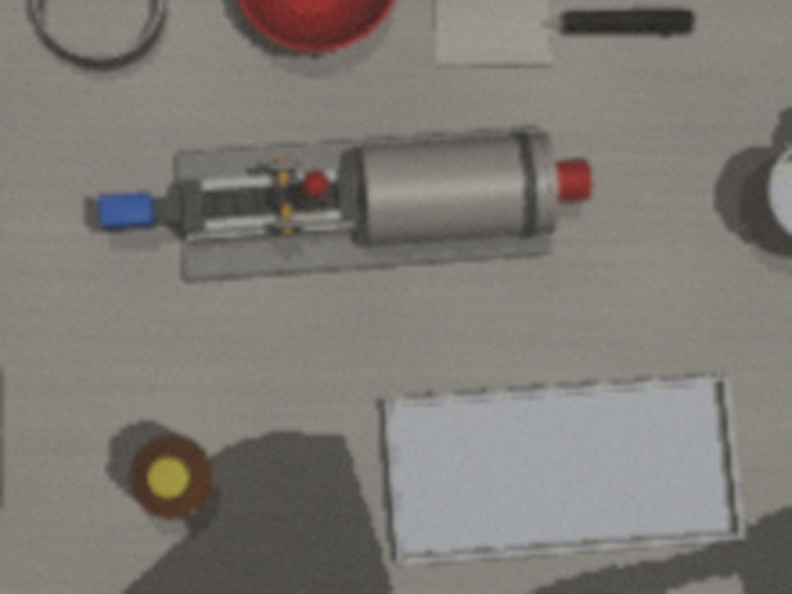

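View pics/cs.png

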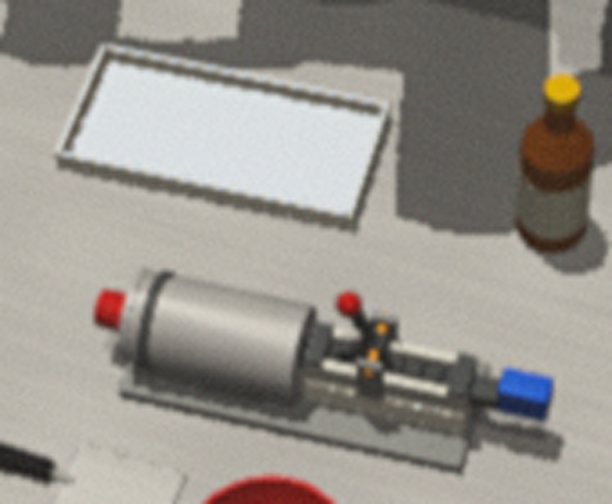

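Run:
```python
from rig import arm
from h import *
ct,cs=arm.get_calibration("top"),arm.get_calibration("scene")
T=lambda x,y:(x/3.6-.4+250,y/3.6-.4+180)
S=lambda x,y:(x/3.6-.4+200,y/3.6-.4+150)
r=lambda p:np.round(p,4).tolist()
for n,a,b in(("knob",(337.5,231),(296.6,234)),("nozzle",T(574,180),S(109,309)),("yel",T(168,478),S(562,90)),("blue",T(125,211),S(525,393))):
    p,e=tri(ct,a,cs,b);print(n,r(p),round(e,4))
bl=onz(ct,T(125,211),.076);kn=onz(ct,(337.5,231),.133);nz=onz(ct,T(574,180),.05)
print("top-plane: blue",r(bl),"knob",r(kn),"noz",r(nz))
d=bl-nz;print("dir blue-noz",np.degrees(np.arctan2(d[1],d[0])),np.linalg.norm(d[:2]))
bs=[onz(ct,T(*q),.01) for q in((178,153),(187,280),(548,254))]
print("base",[r(q) for q in bs]); d=bs[1]-bs[2];print(np.degrees(np.arctan2(d[1],d[0])),np.linalg.norm(d[:2]))
cn=[onz(ct,T(*q),.022) for q in((379,398),(722,378),(742,537),(397,562))]
print("tray",[r(q) for q in cn],r(np.mean(cn,0)));d=cn[0]-cn[1];print(np.degrees(np.arctan2(d[1],d[0])),np.linalg.norm(d[:2]),np.linalg.norm(cn[1]-cn[2]))
cn=[onz(cs,S(*q),.022) for q in((105,45),(390,103),(355,222),(58,156))]
print("trayS",[r(q) for q in cn],r(np.mean(cn,0)))
print(r(arm.current_force()))
```

```text
knob [0.6157, -0.0648, 0.1364] 0.0008
nozzle [0.6334, -0.2644, 0.0517] 0.0041
yel [0.4091, 0.0361, 0.1871] 0.0019
blue [0.6054, 0.0739, 0.0635] 0.0023
top-plane: blue [0.6035, 0.0744, 0.076] knob [0.616, -0.0646, 0.133] noz [0.633, -0.2627, 0.05]
dir blue-noz 94.99063971694744 0.3383930882659388
base [[0.6574, 0.0375, 0.01], [0.5587, 0.0296, 0.01], [0.5808, -0.2487, 0.01]]
94.54574797214843 0.27919879664419156
tray [[0.4688, -0.1172, 0.022], [0.4856, -0.3785, 0.022], [0.366, -0.3911, 0.022], [0.346, -0.1306, 0.022]] [0.4166, -0.2543, 0.022]
93.68110087139223 0.26192991533244986 0.12029352347661744
trayS [[0.3666, -0.3916, 0.022], [0.3455, -0.132, 0.022], [0.4723, -0.1176, 0.022], [0.4906, -0.3809, 0.022]] [0.4187, -0.2556, 0.022]
[0.2727, 0.1284, 0.4544]
```

Knob, handle, nozzle and tray agree between the two views. The knob height is 136 against 133 expected, and the tray measures 262 × 120. Next I'll take a closer wrist view of the press.

```bash
cat >> h.py <<'E'
def R(yaw): # tool down, tool x along yaw (deg)
    c,s=np.cos(np.radians(yaw)),np.sin(np.radians(yaw))
    return np.array([[c,s,0],[s,-c,0],[0,0,-1.]])
E
python3 - <<'E'
from rig import arm
from h import *
u=np.array([-0.0837,.9965,0]);o=np.array([.617,-.0775,0])
for y in(95,-85):
    for q in(o+.05*u+[0,0,.3],o+.3*u+[0,0,.05],[.411,-.175,.03]): print(y,arm.solve_ik(list(q),R(y)))
arm.move_to(list(o+.07*u+[0,0,.28]),R(95)); 
c=arm.get_calibration("wrist");im=arm.snapshot("wrist");cv2.imwrite("pics/w1.png",im[:,:,::-1])
np.savez("w1.npz",K=c["intrinsics"],T=c["cam_to_world"]);print(arm.current_t(),np.round(c["cam_to_world"],3).tolist())
E
```

```text
95 [-8.16123209e+00  2.35016164e+01  7.15412420e+01 -2.54444375e-14
  8.49571416e+01 -1.31612321e+01]
95 [ 1.51012659e+01  3.94361264e+01  8.50582415e+01 -2.54444375e-14
  5.55056320e+01  1.01012659e+01]
95 [-3.07311902e+01  3.18086992e+01  1.12554592e+02 -2.54444375e-14
  3.56367093e+01 -3.57311902e+01]
-85 [-8.16123209e+00  2.35016164e+01  7.15412420e+01 -2.54444375e-14
  8.49571416e+01  1.66838768e+02]
-85 [ 1.51012659e+01  3.94361264e+01  8.50582415e+01 -2.54444375e-14
  5.55056320e+01 -1.69898734e+02]
-85 [-3.07311902e+01  3.18086992e+01  1.12554592e+02 -2.54444375e-14
  3.56367093e+01  1.44268810e+02]
2.6 [[0.996, 0.082, 0.025, 0.605], [0.086, -0.954, -0.286, 0.072], [-0.0, 0.287, -0.958, 0.449], [0.0, 0.0, 0.0, 1.0]]
```

View pics/w1.png

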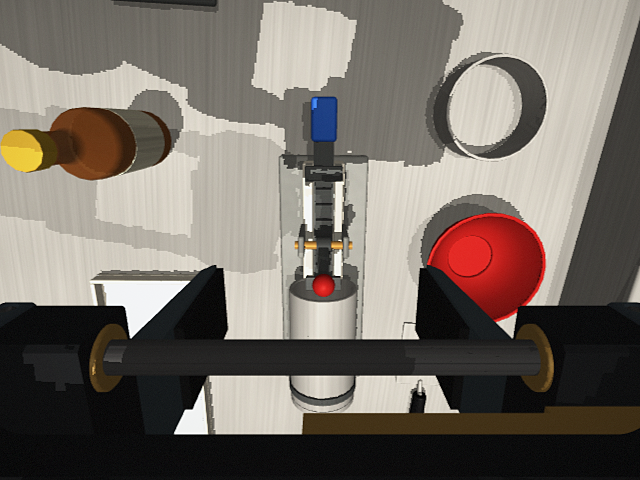

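The wrist view shows the handle spanning (311–337, 97–142), the knob at (323,285) and the press axis nearly vertical in the image. I'll refine from these.

Run:
```python
from h import *
z=np.load("w1.npz");c=dict(intrinsics=z["K"],cam_to_world=z["T"])
im=cv2.imread("pics/w1.png")[:,:,::-1].copy()
b,m=blobs(im,blue,(290,80,360,150),50);print(b)
r,mr=blobs(im,red,(300,265,345,300),50);print(r)
ct,_=cv2.findContours(m,0,2);rr=cv2.minAreaRect(max(ct,key=cv2.contourArea));box=cv2.boxPoints(rr)+[290,80];print(rr,box.tolist())
q=[onz(c,p,.076) for p in box];print(np.round(q,4).tolist(),np.round(np.mean(q,0),4))
kc=r[0][1];k=onz(c,kc,.133);print("knob",k.round(4))
# base edges at z .01 : rows scan for gradient; cyl sides
g=cv2.cvtColor(im,cv2.COLOR_RGB2GRAY)
for row in(190,205,220): print(row,g[row,270:300:2].tolist(),g[row,350:380:2].tolist())
cv2.imwrite("pics/w1c.png",cv2.resize(im[85:305,260:390],None,fx=2.7,fy=2.7,interpolation=cv2.INTER_CUBIC)[:,:,::-1])
```

```text
[(1143, [323.4, 118.8], [311, 97, 26, 45])]
[(397, [323.2, 285.1], [312, 274, 23, 23])]
((33.5, 39.0), (44.0, 25.0), 90.0) [[311.0, 97.0], [336.0, 97.0], [336.0, 141.0], [311.0, 141.0]]
[[0.5943, 0.0925, 0.076], [0.6166, 0.0945, 0.076], [0.6204, 0.0562, 0.076], [0.5973, 0.0542, 0.076]] [0.6071 0.0744 0.076 ]
knob [ 0.6188 -0.0641  0.133 ]
190 [188, 188, 184, 184, 177, 131, 173, 170, 167, 168, 167, 166, 166, 198, 200] [193, 189, 189, 188, 189, 190, 190, 192, 134, 218, 208, 213, 214, 208, 214]
205 [191, 186, 183, 189, 195, 112, 168, 166, 167, 167, 165, 167, 169, 165, 183] [92, 87, 195, 191, 190, 190, 186, 181, 149, 212, 211, 213, 209, 212, 209]
220 [188, 180, 184, 190, 190, 117, 169, 167, 167, 168, 170, 167, 166, 167, 166] [95, 148, 190, 186, 186, 186, 189, 176, 149, 213, 209, 207, 210, 209, 207]
```

View pics/w1c.png

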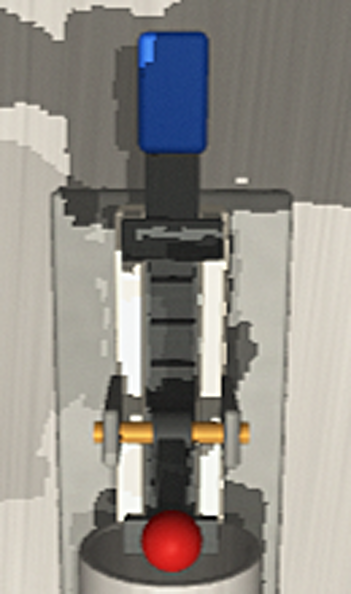

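```bash
cat >> h.py <<'E'
YAW=94.8
u=np.array([np.cos(np.radians(YAW)),np.sin(np.radians(YAW)),0])
o=np.array([.6178,-.0645,0])-.013*u
def P(x,z): return list(o+x*u+[0,0,z])
E
python3 - <<'E'
from rig import arm
from h import *
f0=np.array(arm.current_force())
arm.grip(0.0);print(arm.current_width())
arm.move_to(P(-.035,.17),R(YAW));arm.move_l(P(-.035,.122),feed=.1)
for x in(-.01,.01,.025,.035,.045):
    arm.move_l(P(x,.122),feed=.07);print(x,np.round(np.array(arm.current_force())-f0,1))
arm.sleep(.2)
arm.move_l(P(.03,.122),feed=.1);arm.move_l(P(.03,.28),feed=.25)
for n in("scene","wrist"): cv2.imwrite(f"pics/{n}2.png",arm.snapshot(n)[:,:,::-1])
print(arm.current_t())
E
python3 -c "
import cv2,numpy as np
a=cv2.imread('pics/scene2.png')[150:290,200:370];b=cv2.imread('pics/wrist2.png')[60:360,180:500]
cv2.imwrite('pics/c2.png',np.hstack([cv2.resize(a,(400,330)),cv2.resize(b,(352,330))]))"
```

```text
0.00034921058927232817
-0.01 [-1.9 -0.   0.7]
0.01 [ 0.2 -0.8  0.2]
0.025 [-0.5  0.5  0.3]
0.035 [-0.5 -0.8 -0.2]
0.045 [ -0.3 -11.   -0.2]
8.5333
```

View pics/c2.png

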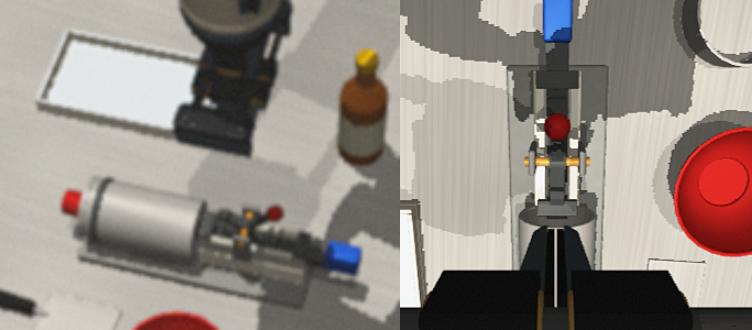

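The pawl lever is over at its stop: the knob is now on the +x side at (557,127) in the right half, and I felt 11 N at the stop. Next I'll grasp the handle.

Run:
```python
from rig import arm
from h import *
h=np.array([.6057,.0744,0])
arm.grip(.06)
f0=np.array(arm.current_force())
arm.move_to(list(h+[0,0,.14]),R(YAW));arm.move_l(list(h+[0,0,.047]),feed=.12)
print(np.round(np.array(arm.current_force())-f0,1))
arm.grip(0.0);arm.sleep(.1)
print(arm.current_width(),np.round(np.array(arm.current_force())-f0,1),np.round(arm.current_torque(),2),np.round(arm.current_ee_pos(),4))
cv2.imwrite("pics/wrist3.png",arm.snapshot("wrist")[:,:,::-1]);print(arm.current_t())
```

```text
[0.5 0.3 1.1]
0.024132784963287607 [0.3 1.1 2.6] [ 0.07  0.01 -0.05] [0.6058 0.0744 0.0471]
12.0167
```

View pics/wrist3.png

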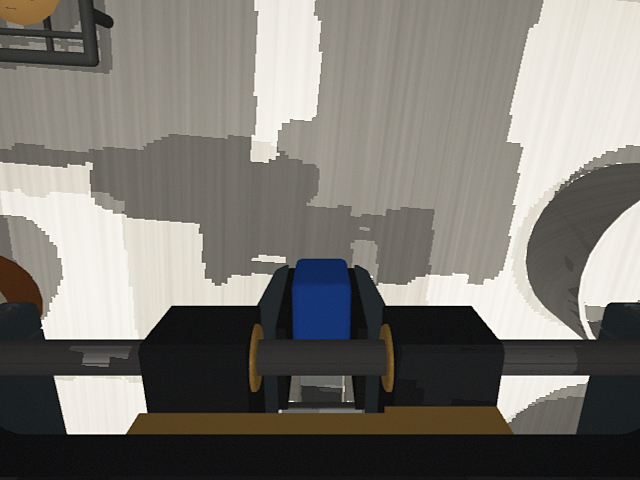

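The grip is clean: width 24.1 mm, no side load, and the blue block sits centred between the fingers at (322,300). Next I'll draw the bar out.

```bash
python3 - <<'E'
from rig import arm
from h import *
f0=np.array(arm.current_force());p=np.array(arm.current_ee_pos())
for d in(.01,.03,.08,.12,.145,.165,.18):
    arm.move_l(list(p+d*u),feed=.08);f=np.array(arm.current_force())-f0
    print(d,np.round(f,1),np.round(arm.current_torque(),2))
    if np.linalg.norm(f)>20: print("STOP");break
for n in("scene","wrist"): cv2.imwrite(f"pics/{n}4.png",arm.snapshot(n)[:,:,::-1])
print(arm.current_t(),arm.current_width())
E
python3 -c "
import cv2,numpy as np
a=cv2.imread('pics/scene4.png')[130:330,200:470];b=cv2.imread('pics/wrist4.png')
cv2.imwrite('pics/c4.png',np.hstack([cv2.resize(a,(450,333)),cv2.resize(b,(350,333))]))"
```

```text
0.01 [ 0.4  3.4 -0.6] [ 0.45 -0.04  0.01]
0.03 [-0.1  3.9 -2. ] [ 0.39 -0.05 -0.01]
0.08 [ 0.5  2.8 -3.2] [ 0.25 -0.08  0.06]
0.12 [ 2.2  1.9 -4.1] [ 0.18 -0.09  0.03]
0.145 [ 1.1 -0.1 -6. ] [ 0.31 -0.   -0.01]
0.165 [ 1.2  0.3 -5.7] [ 0.19 -0.07 -0.  ]
0.18 [ 0.9  0.2 -5.3] [ 0.18 -0.08 -0.03]
15.425 0.02365299191036409
```

View pics/c4.png

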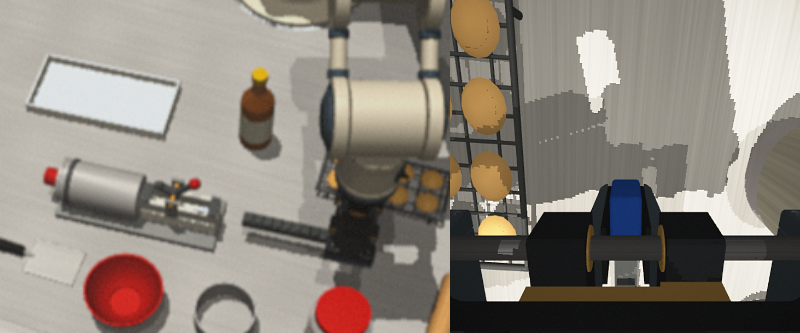

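The bar is free of the guide and hanging about level, with the pawl still up (knob at (193,184)). Next I'll lift it and carry it over the tray.

```bash
cat >> h.py <<'E'
TY=94.5
ut=np.array([np.cos(np.radians(TY)),np.sin(np.radians(TY)),0])
tg=np.array([.4185,-.255,0])+.08*ut
E
python3 - <<'E'
from rig import arm
from h import *
p=np.array(arm.current_ee_pos())
arm.move_l([p[0],p[1],.27],feed=.2)
arm.move_l(list(tg+[0,0,.27]),R(TY),feed=.25)
arm.move_l(list(tg+[0,0,.06]),feed=.15)
for n in("scene","top"): cv2.imwrite(f"pics/{n}5.png",arm.snapshot(n)[:,:,::-1])
print(arm.current_t(),arm.current_width(),np.round(arm.current_force(),1))
E
python3 -c "
import cv2,numpy as np
a=cv2.imread('pics/scene5.png')[110:290,170:390];b=cv2.imread('pics/top5.png')[200:380,280:500]
cv2.imwrite('pics/c5.png',np.hstack([cv2.resize(a,(400,327)),cv2.resize(b,(400,327))]))"
```

```text
20.35 0.023721092039009083 [-0.1 -0.3 -3.4]
```

View pics/c5.png

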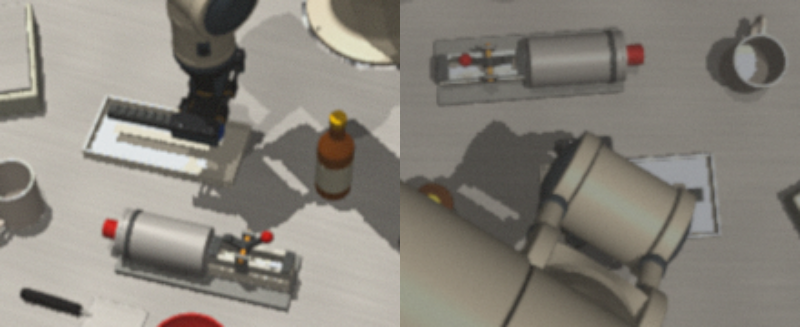

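The bar hangs level over the tray and parallel to it, with the tip inside at (108,110) in the left half. I'll lower it slowly while watching the force.

Run:
```python
from rig import arm
from h import *
f0=np.array(arm.current_force())
arm.move_l(list(tg+[0,0,.020]),feed=.08)
for k in range(18):
    z=.018-.001*k
    if z<.006: break
    arm.move_l(list(tg+[0,0,z]),feed=.03)
    f=np.array(arm.current_force())-f0
    print(round(z,4),np.round(f,1))
    if f[2]>3.5: break
print(arm.current_t(),np.round(arm.current_torque(),2))
```

```text
0.018 [ 0.2 -0.2 -0.1]
0.017 [0.2 0.4 1. ]
0.016 [ 0.9 -0.2 -0.5]
0.015 [ 0.3  0.7 -0.6]
0.014 [-0.5  0.8  0.1]
0.013 [-0.1 -0.4 -0.1]
0.012 [-0.4  0.7  0.9]
0.011 [ 0.   0.3 -0.1]
0.01 [-1.   1.   4.5]
23.25 [ 0.13 -0.04  0.01]
```

Contact came at z=0.010, exactly as expected. I'll release and look.

```bash
python3 - <<'E'
from rig import arm
from h import *
arm.grip(.05);arm.sleep(.1);print(arm.current_width())
arm.move_l(list(tg+[0,0,.10]),feed=.1)
arm.move_l(list(tg+[0,0,.25]),feed=.25)
arm.sleep(.1)
arm.move_to(P(.135,.22),R(YAW))
arm.grip(0.)
for n in("scene","top"): cv2.imwrite(f"pics/{n}6.png",arm.snapshot(n)[:,:,::-1])
print(arm.current_t())
E
python3 -c "
import cv2,numpy as np
a=cv2.imread('pics/scene6.png')[130:290,200:390];b=cv2.imread('pics/top6.png')[200:360,280:470]
cv2.imwrite('pics/c6.png',np.hstack([cv2.resize(a,(400,337),interpolation=2),cv2.resize(b,(400,337),interpolation=2)]))"
```

```text
0.050054066154241836
27.95
```

View pics/c6.png

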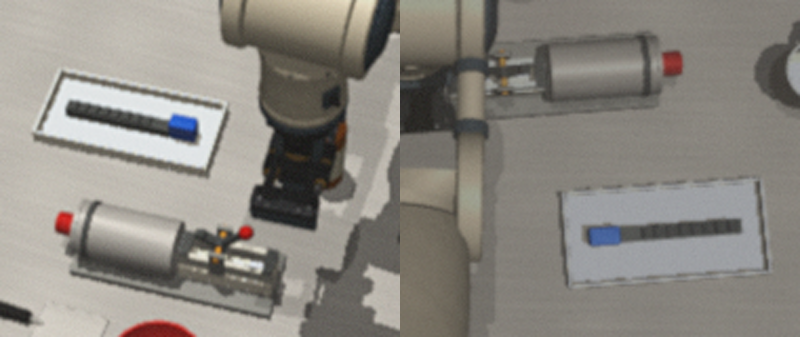

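The bar lies flat in the tray, teeth up, well inside the walls (handle at (603,236), tip at (740,227) in the right half). The pawl is still up. Next I'll swing it back down.

```bash
python3 - <<'E'
from rig import arm
from h import *
f0=np.array(arm.current_force())
arm.move_l(P(.130,.122),feed=.15)
for x in(.1,.08,.06,.05,.046,.043,.040,.037,.034,.031):
    arm.move_l(P(x,.122),feed=.06);f=np.array(arm.current_force())-f0;print(x,np.round(f,1))
    if f[1]>5: break
arm.sleep(.2)
arm.move_l(P(x+.05,.122),feed=.12);arm.move_l(P(x+.07,.25),feed=.25)
arm.move_to(P(.14,.30),R(YAW))
arm.sleep(.3)
for n in("scene","top","wrist"): cv2.imwrite(f"pics/{n}7.png",arm.snapshot(n)[:,:,::-1])
print(arm.current_t())
E
python3 -c "
import cv2,numpy as np
a=cv2.imread('pics/scene7.png')[130:290,200:390];b=cv2.imread('pics/wrist7.png')
cv2.imwrite('pics/c7.png',np.hstack([cv2.resize(a,(400,337),interpolation=2),cv2.resize(b,(400,300),interpolation=2)[:,:] if 0 else cv2.resize(b,(400,337))]))"
```

```text
0.1 [0.2 0.1 0. ]
0.08 [0.5 0.3 1.2]
0.06 [-0.8 -0.5  0.6]
0.05 [ 0.2  0.  -0.2]
0.046 [ 0.5 -0.3 -0.1]
0.043 [0.5 0.3 0.4]
0.04 [ 0.4 -0.4  0.8]
0.037 [-0.6 -0.6  0.7]
0.034 [-0.2  4.  -0.4]
0.031 [ 0.4 14.6  1.5]
34.4333
```

View pics/c7.png

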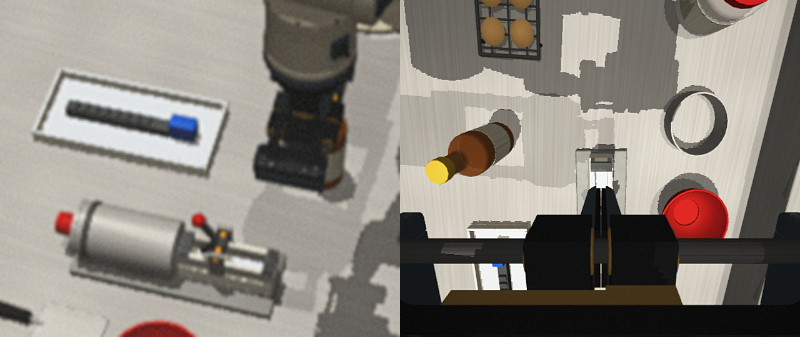

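View pics/scene7.png

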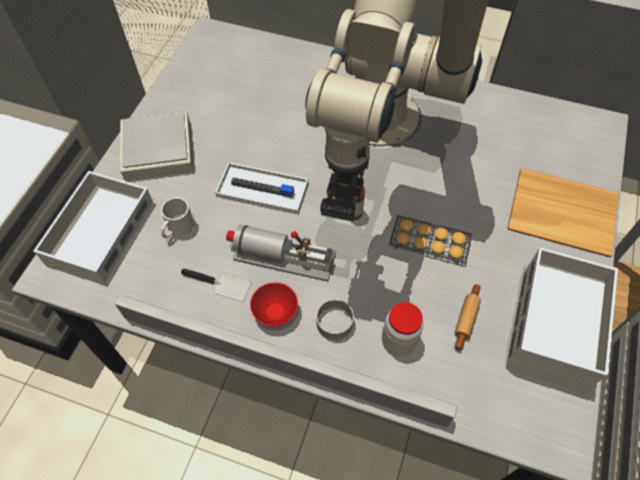

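The lever is back down, with the knob near (295,235), close to where it started. I'll check this in numbers and then hand in.

Run:
```python
from rig import arm
from h import *
s=cv2.imread("pics/scene7.png")[:,:,::-1].copy();t=cv2.imread("pics/top6.png")[:,:,::-1].copy()
print("knob now",blobs(s,red,(285,220,320,255))[0]," start [296.4,234.0]")
b=blobs(t,blue,(355,285,460,340))[0];print(b)
p=onz(arm.get_calibration("top"),b[0][1],.039)-np.array([.4166,-.2543,.039]);print("grip in tray",p@ut,p@np.cross([0,0,1],ut))
p=onz(arm.get_calibration("top"),(280+740/2.105,200+227/2.105),.026)-np.array([.4166,-.2543,.026]);print("tip in tray",p@ut,p@np.cross([0,0,1],ut))
arm.sign_off()
```

```text
knob now [(23, [294.0, 234.2], [292, 232, 5, 5])]  start [296.4,234.0]
[(86, [376.9, 311.5], [370, 308, 14, 8])]
grip in tray 0.07932884861631333 -0.001006380046303248
tip in tray -0.6181532695484353 0.0399888827386331
the job is handed in; nothing more can be done
```

The job is handed in, and my checks showed every step met; signing off reports no verdict.

- **Pawl up:** I pushed the red knob over to its stop, feeling 11 N there. The lever stayed over until the bar was in the tray.
- **Bar out:** I gripped the blue handle with no side load and drew it straight out 180 mm. The change in tool force stayed below about 6.5 N at each checkpoint.
- **Into the tray:** I lowered the bar until it touched (about 4.5 N) at the expected height, then let go. The pictures show it flat, teeth up and inside the walls. The handle is about 79 mm along and 1 mm across from the tray centre, against limits of 108 and 47 mm.
- **Pawl down:** I swung the lever back until it met its stop at 14.6 N, then moved the gripper clear. That push went a little past my 5 N cut-off, which was only checked between steps.

The job took about 34 s on the robot's clock, and nothing else looks moved in the final picture.

Two checks did not come out clean:
- **Bar tip:** My last numeric check of the tip gave −0.618 m along the tray. That is my mistake: I forgot the 400 px offset of the side-by-side picture I read it from. I did not recompute it, so the tip being inside the walls rests on the picture, where it is clearly inside.
- **Knob position:** The knob now sits 2.4 px further down its swing than at the start. I take this to be the foot no longer resting on the bar's teeth, since the lever met a firm stop, but I did not measure the pawl angle directly.

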